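# Lock a glove peg into the boot dryer

### The job

Stand the loose wooden glove peg on the boot dryer shelf in front of the flared mouth of the metal holder, and slide it sideways so that its square foot goes under the overhanging lips, over the brass catch and firmly against the hidden sprung buffer, until the catch has clicked up behind it. How deep that is differs each time, so feel for it: press firmly but never push the peg against the holder with more than about 25 N. Let go of the peg, and leave the mug, the goggle case and the buckle where they are.

Things in the scene. Friction and masses are not known exactly. Their poses are not given: they have to be found in the camera images.
- peg_center (a point): Middle of the loose wooden glove peg, on its axis 45 mm above its underside. 90 mm tall, 0.1 to 0.2 kg. Square foot 60 x 60 mm, 12 thick; square stem 28 x 28 mm, sides parallel to the foot's, up to 80 mm; a 10 mm dome on top. z up the peg, x and y square to its sides. Starts standing on the bench; fits the holder any of four ways round.
- dryer: Fixed birch boot dryer shelf: a slab 300 x 400 x 30 mm. Origin at bench height, right under the holder's origin, axes as the holder's. The slab spans x -190 to 110, y -335 to 65 mm. At y = -210 mm stand two low warm pegs (26 mm high, x = -20 and 65), at y = -290 mm a fixed steel lever (x 10 to 105, 85 mm high).
- holder: Aluminium holder fixed on the slab: a straight channel, 64 mm between side walls. Origin on the slab's top (the floor the peg slides on), on the centre line; z up, +x is the sliding direction, from the mouth in. Walls and lips span x -82 to 79 mm. A bridge (20 mm high, from x = 40) over the closed end hides a buffer. The seated peg's axis is at x = -22 to +22 mm, differing each time, not measured.
- set_down (a point): On the slab's top at holder x = -127, y = 0 mm: free floor ahead of the mouth, where the middle of the peg's foot can be set down. Axes as the holder's. Flared mouth walls (15 mm high, 90 mm apart at the ends) reach from x = -112 to the channel at x = -82 mm.
- lips (a point): Start of the overhang, at holder x = -82, y = 0 mm, at the height of the lips' underside, 15 mm above the slab; axes as the holder's. One lip runs along each side of the channel, top 20 mm above the slab, with an open slot of 36 mm between them for the stem.
- catch (a joint): Sprung brass catch in the channel floor, 26 mm wide: how far it is pressed down (m). 0 = up, 5 mm above the slab; 0.005 = flush. Smooth 16 mm ramp towards the mouth, steep back. Riding over it takes up to 6 N; then the foot meets the sprung buffer (6 N at touch, 14 N at its hard end 6 mm on) and must press it in 3 mm (10 N, plus some drag) for the catch to spring up behind it and bar the way back.
- mug: Ceramic mug standing on the bench, 82 mm across, 95 mm tall; origin at the centre of its underside. Not to be moved.
- goggle_case: Magnesium goggle case on the bench, 170 x 95 x 71 mm, long side along its x; origin at the centre of its underside. Not to be moved.
- buckle: Plastic ski boot buckle lying on the dryer slab, 75 x 22 x 13 mm, long side along its x; origin at the centre of its underside. Not to be moved.
Not all that is in view belongs to the job. Of the things shaped like the part that bears peg_center, the wooden one is meant.

How it is judged:
By the outcome, as a careful person would: the job done as asked, in the order asked, and still so for the second after the job is handed in, with the robot touching nothing.
It also fails if it takes over 61 s, if anything falls off the work surface, if the arm or the gripper's body presses on something with over 40 N, if the wrist force passes 120 N, or if a joint passes its speed limit or range.

### The arm

A 7-joint arm with a two-finger parallel gripper is mounted at the origin on the work surface. World frame = base frame: x ahead of the robot, y to its left, z up, the work surface at z = 0. Lengths are in m, angles in rad, forces in N, time in s.
With the tool pointing down it reaches from about 0.4 to 0.875 m from the base axis. Payload 6.5 kg.
Tool frame: the origin (TCP) lies at the very end of the fingers, on their centre line; the grasp point (between the pads) lies 19 mm behind it; z points along the fingers, y is the direction in which the jaws open and shut (so a half turn about z gives the same grasp; the last joint's range is limited). The gripper opens to 85 mm and grips with 20 to 120 N. Pads are 22 mm wide; open, the fingers measure 114 mm over their backs; the gripper's body (76 mm by 85 mm) begins 54 mm behind the grasp point. The pads swing forward as they close: fully open they stand 13 mm farther back than shut.
Start: joints at [-1.227, 0.536, -0.004, 1.538, 0.003, 1.067, -0.071], TCP at [0.259, 0.596, 0.195] pointing down, gripper open.
Joint ranges: [-2.7, 2.7], [-0.37, 2.16], [-1.27, 1.26], [0.24, 2.4], [-1.31, 4.45], [0.19, 1.91], [-2.76, 2.76]. Speed limits (rad/s): [2.39, 2.39, 3.14, 3.14, 3.14, 3.14, 3.14].

### API

Orientations are given as a unit quaternion [w, x, y, z].
In Python, from plant import arm, vision, order gives the robot as it stands. The module is installed in compiled form; this text tells all that it offers.
- The arm moves only by the tool step_arm, never from a script. Its argument "commands" is a list of rows, each a list of 6 numbers: the shift along the tool's x, y, z in mm, then the turn, a rotation vector about the tool's x, y, z in degrees. In form: [[x, y, z, wx, wy, wz], ...]. A call has 1 to 12 rows; each row shifts and turns the pose as measured when the row begins, along the tool's axes as they then stand; what a row does not reach is not made up. A row lasts 1/8 s, in which the tool goes at most 62.5 mm and 10.7 degrees, less where a joint would pass 70% of its speed; a pose out of reach is approached as far as the arm can. A call is refused whole if a number of a shift passes 62.5 or a number of a turn 10.7, either way. A call with a gripper value outside its range is refused whole. "hand" is the finger opening in mm, from 0 to 85.4, set as the call begins (left out, the last holds). The fingers move at their own pace and stop on an object; "squeeze" is the grip in N (left out, the last holds). Time passes only in rows, so rows that do not move let the fingers close. It gives the time, the measured TCP pose, the force and the opening at its end, in the units of the state.
- arm.sense(): the state, without advancing time (a new reading comes with each control period).
- vision.grab_frame(name): name is "side" or "top" or "wrist"; returns a dict with "image" (400x640x3 uint8, red, green, blue), "fx", "fy", "cx", "cy" (pixels), "pose" (4x4, takes a point from camera to world coordinates). Camera axes: x right, y down, z forward; pixel columns grow to the right and rows downward; lengths in m; the calibration is good to about 2 mm. The wrist camera is an equidistant fisheye: a pixel r from the principal point sees the ray r / f radians off the axis. A picture is of the moment at which its call begins. There is no depth.
- order.close_job(): hands the job in, once; it reports no verdict.
The state is a dict: "clock": time; "qpos": joint angles; "joint_velocities": joint speeds; "joint_efforts": joint torques, N m; "position": TCP position; "ee_rot": TCP orientation; "wrist_force": force on the tool from outside, world axes, zero at the start; "ft_torque": the same for the moment, N m; "grip_width": opening from 0.0 (shut) to 1.0 (fully open).
Only numpy, scipy, OpenCV 4.12 (cv2) and the standard library are available. Lean on these libraries where they do the work, as an engineer would, in place of code of your own. Each camera call takes 0.05 s, during which the arm holds its last target.

## Working session

There is one attempt and no reset: what is moved stays moved. The work goes in short steps, Python scripts to look and compute and a tool call to move; the robot and the scene stay as the last step left them, time stands still between calls to the robot, and variables do not carry over. Pictures are saved under pics/ and viewed, and the job is handed in when it is done.

Besides the shell and the picture viewer there is one more tool, called as name(argument=value, ...), one argument or row to a line, values as JSON. step_arm: Moves the arm, as the interface text tells. Its arguments: {"type":"object","properties":{"commands":{"type":"array"},"hand":{"type":"number"},"squeeze":{"type":"number"}},"required":["commands"]}

```bash
mkdir -p pics; cat > h.py <<'E'
import numpy as np, cv2
from plant import arm, vision, order
def snap(n,tag):
    f=vision.grab_frame(n); cv2.imwrite(f'pics/{tag}.png',f['image'][:,:,::-1]); np.savez(f'pics/{tag}.npz',**{k:f[k] for k in f}); return f
def ray(f,u,v):
    P=np.array(f['pose']);d=np.array([(u-f['cx'])/f['fx'],(v-f['cy'])/f['fy'],1.]);return P[:3,3],P[:3,:3]@d
def plane(f,u,v,z):
    o,d=ray(f,u,v);return o+d*(z-o[2])/d[2]
def proj(f,p):
    P=np.array(f['pose']);c=P[:3,:3].T@(np.array(p)-P[:3,3]);return f['fx']*c[0]/c[2]+f['cx'],f['fy']*c[1]/c[2]+f['cy']
E
python3 - <<'E'
from h import *
for n in('top','side','wrist'):
    f=snap(n,n+'0');print(n,f['fx'],f['cx'],f['cy'],np.round(f['pose'],3).tolist())
print(arm.sense())
E
```

```text
top 441.15365887470927 318.0896651547417 191.45832874970674 [[0.029, -0.992, 0.125, 0.437], [-0.999, -0.031, -0.015, 0.06], [0.019, -0.125, -0.992, 1.217], [0.0, 0.0, 0.0, 1.0]]
side 378.628098227033 322.24060472998826 190.36844052837648 [[-0.979, -0.155, 0.135, 0.475], [-0.205, 0.76, -0.617, 0.645], [-0.007, -0.632, -0.775, 0.791], [0.0, 0.0, 0.0, 1.0]]
wrist 309.70691628693146 319.05241157809627 200.2838236338563 [[0.399, 0.884, 0.244, 0.197], [0.917, -0.384, -0.108, 0.622], [-0.002, 0.267, -0.964, 0.373], [0.0, 0.0, 0.0, 1.0]]
{'clock': 0.15, 'qpos': array([-1.2271931 ,  0.53699924, -0.00445201,  1.53859947,  0.00260871,
        1.06729651, -0.07119265]), 'joint_velocities': array([-0.00011905, -0.00116117,  0.00021023, -0.00333891, -0.00086169,
        0.00075689,  0.0014593 ]), 'joint_efforts': array([ 7.52351334e-04, -5.83782291e+01,  1.04937315e+00, -2.59356397e+01,
        1.24266892e-02,  6.44277476e-03,  2.17327801e-05]), 'position': array([0.25878023, 0.59571069, 0.19442786]), 'ee_rot': array([-8.34984914e-05,  2.03424582e-01,  9.79090404e-01, -6.42997252e-04]), 'wrist_force': array([ 0.28158339, -0.83383318, -0.0627371 ]), 'ft_torque': array([ 0.03593285, -0.00426721, -0.04879101]), 'grip_width': 0.9982907196054976}
```

View pics/top0.png

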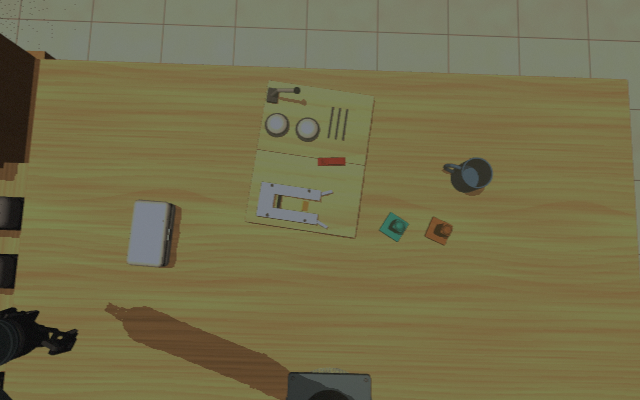

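View pics/side0.png

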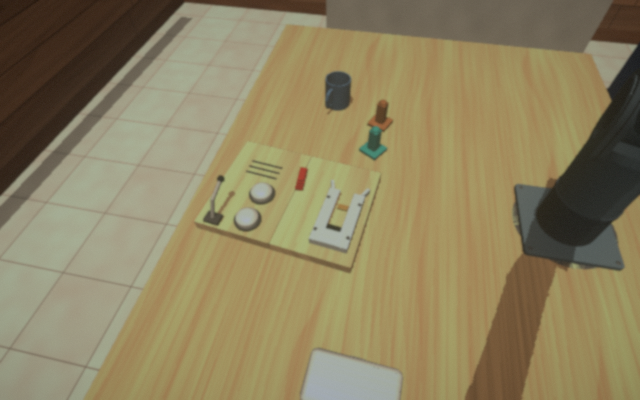

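View pics/wrist0.png

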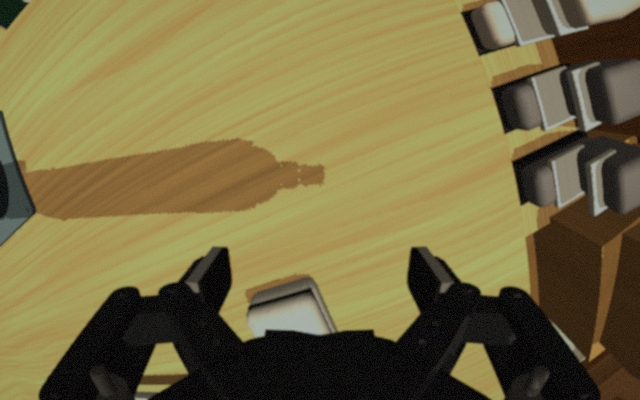

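Top view: the wooden (brown) peg is at about (438,231), with a teal look-alike beside it at (394,227). The holder is around (290,203) with its mouth to the right. The mug is at (470,176) and the buckle at (331,161). Next I'll zoom in to measure.

```bash
python3 - <<'E'
import cv2
a=cv2.imread('pics/top0.png');b=cv2.imread('pics/side0.png')
cv2.imwrite('pics/c1.png',cv2.resize(a[150:250,235:365],None,fx=6,fy=6,interpolation=cv2.INTER_CUBIC))
cv2.imwrite('pics/c2.png',cv2.resize(a[190:260,365:475],None,fx=7,fy=7,interpolation=cv2.INTER_CUBIC))
cv2.imwrite('pics/c3.png',cv2.resize(b[90:190,300:410],None,fx=6,fy=6,interpolation=cv2.INTER_CUBIC))
E
```

```text
(no output)
```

View pics/c1.png

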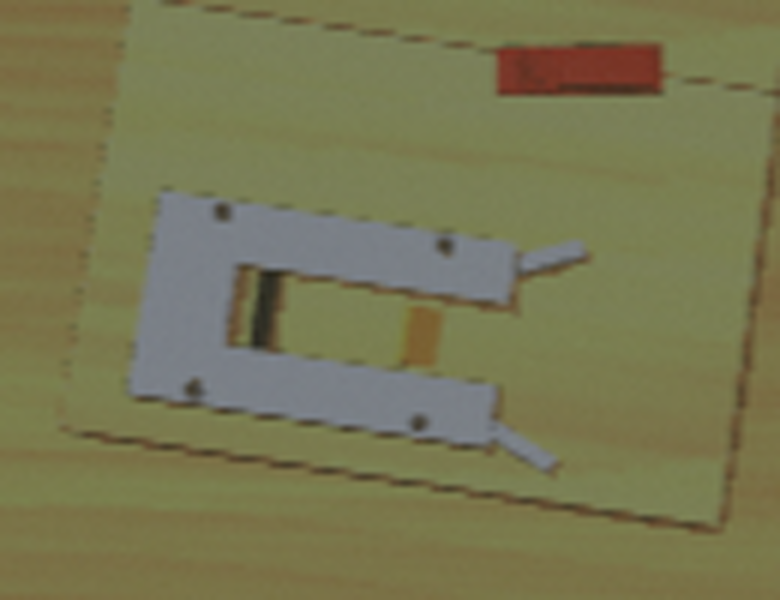

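View pics/c2.png

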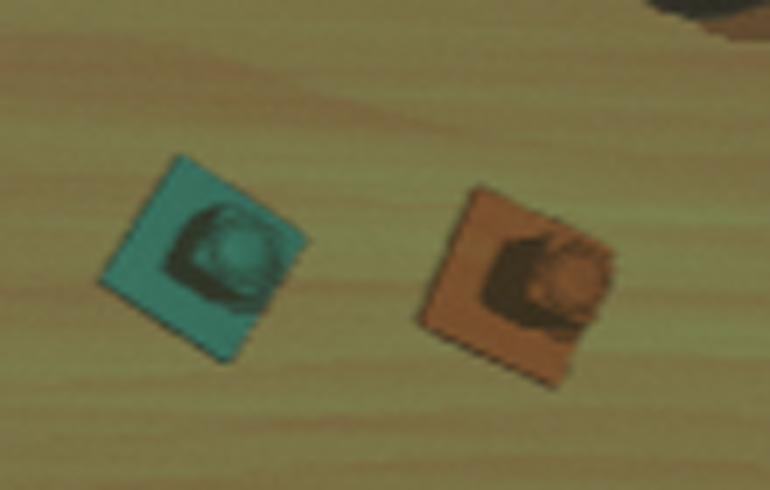

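View pics/c3.png

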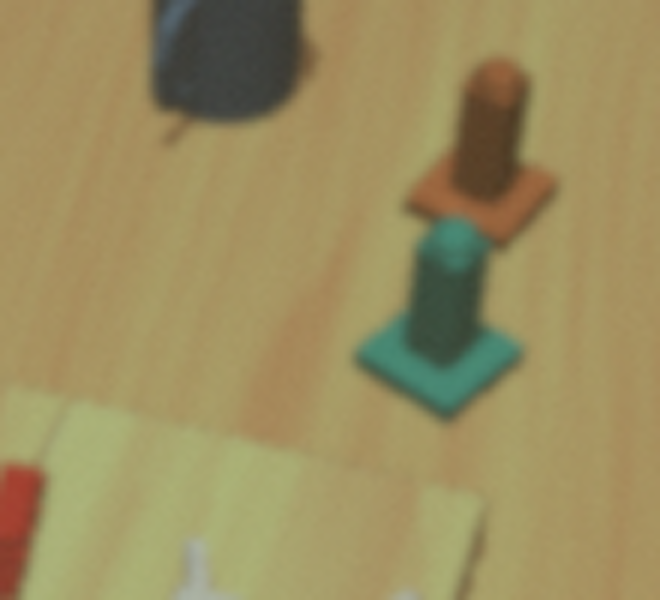

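```bash
python3 - <<'E'
from h import *
f=np.load('pics/top0.npz')
g=lambda c,x,y,z:plane(f,*( (235+(x+.5)/6-.5,150+(y+.5)/6-.5) if c==1 else (365+(x+.5)/7-.5,190+(y+.5)/7-.5)),z)[:2]
H={k:g(1,*p,.05) for k,p in dict(TL=(160,192),BL=(132,397),TR=(516,243),BR=(491,447),sT=(502,303),sB=(495,387),eT=(240,267),eB=(228,346)).items()}
for k in H:print(k,H[k].round(4))
an=lambda a,b:np.degrees(np.arctan2(*(a-b)[::-1]))
for a,b in(('TL','TR'),('BL','BR'),('eT','sT'),('eB','sB'),('TL','BL'),('TR','BR')):print(a,b,an(H[a],H[b]),np.linalg.norm(H[a]-H[b]))
m=(H['TR']+H['BR'])/2;e=(H['TL']+H['BL'])/2;ms=(H['sT']+H['sB'])/2
print('mouth',m,ms,'end',e,an(e,m))
# slab
S=[g(1,*p,.03) for p in((720,528),(66,430))];print('slab',S,an(S[1],S[0]))
P=[g(2,*p,.012) for p in((480,187),(614,250),(555,390),(418,322))]
print('peg',np.mean(P,0),np.array(P).round(4).tolist(),[an(P[i],P[i-1])%90 for i in range(4)],[np.linalg.norm(P[i]-P[i-1]) for i in range(4)])
print('dome',g(2,575,278,.088))
T=[g(2,*p,.012) for p in((180,155),(310,240),(230,363),(98,283))];print('teal',np.mean(T,0))
print('buckle',[g(1,*p,.043) for p in((498,45),(660,45),(660,95),(498,95))])
E
```

```text
TL [0.6065 0.194 ]
BL [0.5149 0.2022]
TR [0.5886 0.0351]
BR [0.4977 0.0435]
sT [0.5616 0.0405]
sB [0.5242 0.0426]
eT [0.574  0.1571]
eB [0.5388 0.161 ]
TL TR 83.58360232628125 0.15989904856052015
BL BR 83.80116089369501 0.15957268302407285
eT sT 83.9125917378172 0.11723487238531624
eB sB 83.0011410602916 0.11928991887437931
TL BL -5.1105127157703505 0.09188662922158013
TR BR -5.307384389041567 0.09127394720846672
mouth [0.54315828 0.03931632] [0.54290468 0.04154689] end [0.56070817 0.19808488] 83.69227048324849
slab [array([ 0.46568526, -0.06011846]), array([0.50063575, 0.2333408 ])] 83.20816277633683
peg [ 0.49196017 -0.29133187] [[0.5307, -0.277], [0.5076, -0.3297], [0.4524, -0.3061], [0.4772, -0.2525]] [np.float64(65.38913456601507), np.float64(66.30017578779179), np.float64(66.83382389040321), np.float64(65.16164653475232)] [np.float64(0.0588440511283267), np.float64(0.057526536536365254), np.float64(0.06001218303486027), np.float64(0.059032751714545334)]
dome [ 0.49245787 -0.29066207]
teal [ 0.49883512 -0.16876697]
buckle [array([0.67935835, 0.04562478]), array([ 0.68177198, -0.02758569]), array([ 0.65882385, -0.02807957]), array([0.65644334, 0.04495645])]
```

step_arm(
  commands=[
    [-48,-25,0,0,0,0],
    [-48,-25,0,0,0,0],
    [-48,-25,0,0,0,0],
    [-48,-25,0,0,0,0],
    [-48,-25,0,0,0,0],
    [-48,-25,0,0,0,0],
    [-48,-25,0,0,0,0],
    [-22,-50,0,0,0,0],
    [-22,-50,0,0,0,0],
    [-22,-50,0,0,0,0],
    [-22,-50,0,0,0,0],
    [-22,-50,0,0,0,0],
  ],
  hand=85,
  squeeze=60,
)

```text
clock: 1.65
position: [0.5055, 0.0151, 0.1916]
ee_rot: [-0.001, 0.199, 0.98, -0.001]
wrist_force: [0.6, -0.4, -0.1]
grip_width: 0.99
```

step_arm(
  commands=[
    [-18,-48,0,0,0,0],
    [-18,-48,0,0,0,0],
    [-18,-48,0,0,0,0],
    [-18,-48,0,0,0,0],
    [-18,-48,0,0,0,0],
    [-10,-28,0,0,0,0],
    [0,0,0,0,0,0],
    [0,0,0,0,0,0],
  ],
)

```text
clock: 2.65
position: [0.4894, -0.2838, 0.1912]
ee_rot: [-0.001, 0.202, 0.979, -0.001]
wrist_force: [-0.3, 0.6, 0.5]
grip_width: 0.994
```

```bash
cat >> h.py <<'E'
from scipy.spatial.transform import Rotation as Ro
def st():
    s=arm.sense();w,x,y,z=s['ee_rot'];R=Ro.from_quat([x,y,z,w]).as_matrix();return s,np.array(s['position']),R
def goto(p,yaw):
    """shift in tool axes mm, plus rotvec deg so tool y points at yaw (deg), z down"""
    s,q,R=st();d=R.T@(np.array(p)-q)*1000
    c,n=np.cos(np.radians(yaw)),np.sin(np.radians(yaw))
    Y=np.array([c,n,0]);Z=np.array([0,0,-1.]);X=np.cross(Y,Z);T=np.column_stack([X,Y,Z])
    r=np.degrees(Ro.from_matrix(R.T@T).as_rotvec())
    print('t',round(s['clock'],2),'pos',q.round(4),'yaw',np.degrees(np.arctan2(R[1,1],R[0,1])).round(2),'tilt',R[:,2].round(4),'F',np.round(s['wrist_force'],1),'T',np.round(s['ft_torque'],2),'g',round(s['grip_width'],3))
    print(' shift',d.round(1),'turn',r.round(2))
def fproj(f,p):
    P=np.array(f['pose']);c=P[:3,:3].T@(np.array(p)-P[:3,3]);th=np.arctan2(np.hypot(c[0],c[1]),c[2]);k=f['fx']*th/np.hypot(c[0],c[1]);return c[0]*k+f['cx'],c[1]*k+f['cy']
def fplane(f,u,v,z):
    P=np.array(f['pose']);a=np.array([(u-f['cx'])/f['fx'],(v-f['cy'])/f['fy']]);r=np.hypot(*a);d=P[:3,:3]@np.array([*(np.sin(r)*a/r),np.cos(r)]);return P[:3,3]+d*(z-P[2,3])/d[2]
E
python3 - <<'E'
from h import *
snap('wrist','w1');goto([.492,-.291,.03],65.9)
print(arm.sense()['qpos'].round(2))
E
```

```text
t 2.7 pos [ 0.4893 -0.2839  0.1913] yaw 66.7 tilt [-0.0034 -0.002  -1.    ] F [-0.1 -1.  -0.4] T [-0.02 -0.05 -0.01] g 0.992
 shift [ -5.6  -5.  161.3] turn [-0.18 -0.13  0.8 ]
[ 0.21  0.41  0.31  1.78 -0.14  0.97  1.74]
```

View pics/w1.png

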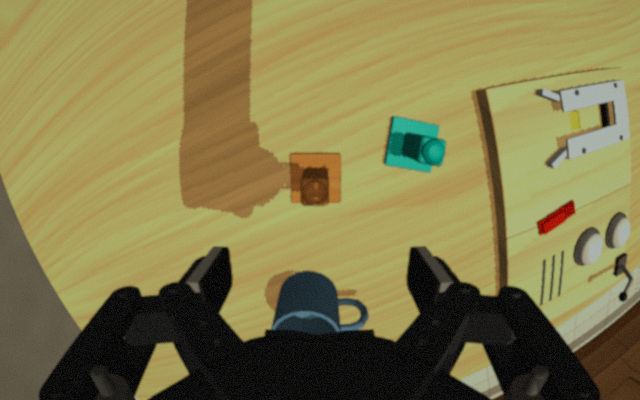

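The wrist view shows the brown peg's foot spanning about (290,153) to (341,204), square to the jaws. I'll cross-check its position from this view, and the holder's as well.

```bash
python3 - <<'E'
from h import *
f=np.load('pics/w1.npz');im=f['image']
hsv=cv2.cvtColor(im,cv2.COLOR_RGB2HSV)
c=im[140:220,270:360];cv2.imwrite('pics/c4.png',cv2.resize(c[:,:,::-1],None,fx=7,fy=7,interpolation=cv2.INTER_CUBIC))
c=im[70:180,520:640];cv2.imwrite('pics/c5.png',cv2.resize(c[:,:,::-1],None,fx=5,fy=5,interpolation=cv2.INTER_CUBIC))
P=[fplane(f,*p,.012)[:2] for p in((291,153),(341,153),(340,203),(290,203))]
print(np.mean(P,0),np.round(P,4).tolist())
print('mug',fplane(f,307,300,.095))
E
```

```text
[ 0.49130261 -0.29043903] [[0.4524, -0.3045], [0.4754, -0.2512], [0.5306, -0.2754], [0.5068, -0.3306]]
mug [ 0.59144468 -0.34250537  0.095     ]
```

View pics/c4.png

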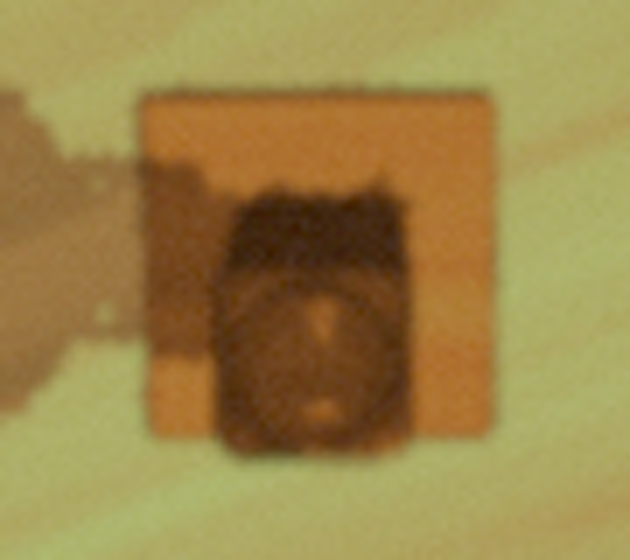

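View pics/c5.png

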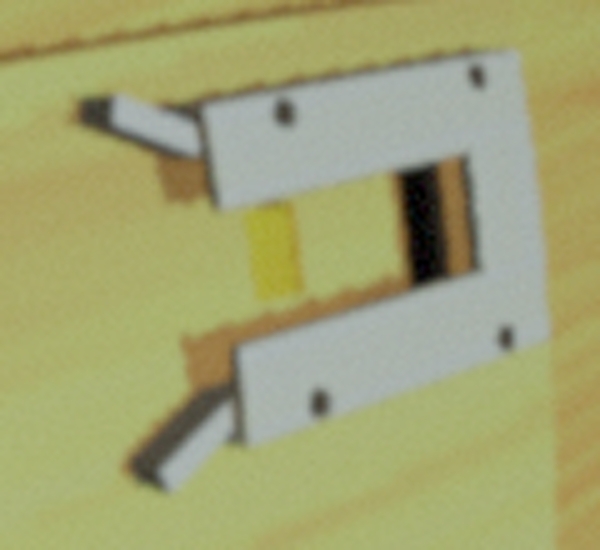

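step_arm(
  commands=[
    [-5,-5,20,-0.2,-0.1,0.5],
    [0,0,30,0,0,0],
    [0,0,30,0,0,0],
    [0,0,20,0,0,0],
    [0,0,0,0,0,0],
  ],
)

```text
clock: 3.32
position: [0.4956, -0.2819, 0.0892]
ee_rot: [0.001, 0.201, 0.98, 0.002]
wrist_force: [0.6, -0.3, 0.6]
grip_width: 0.999
```

```bash
python3 - <<'E'
from h import *
goto([.4916,-.2908,.031],66.2)
E
```

```text
t 3.33 pos [ 0.4956 -0.2819  0.0892] yaw 66.85 tilt [ 0.0021  0.0041 -1.    ] F [ 0.6 -0.3  0.6] T [ 0.   -0.02  0.05] g 0.999
 shift [  0.1 -10.   58.2] turn [0.26 0.02 0.65]
```

step_arm(
  commands=[
    [0,-10,5,0.2,0,0.6],
    [0,0,0,0,0,0],
  ],
)

```text
clock: 3.58
position: [0.4927, -0.2911, 0.0855]
ee_rot: [0.001, 0.205, 0.979, 0.0]
wrist_force: [-0.4, -0.3, -0.8]
grip_width: 0.995
```

```bash
python3 - <<'E'
from h import *
goto([.4916,-.2908,.031],66.2)
E
```

```text
t 3.58 pos [ 0.4927 -0.2911  0.0855] yaw 66.31 tilt [ 0.0027 -0.     -1.    ] F [-0.4 -0.3 -0.8] T [-0.02  0.04 -0.01] g 0.995
 shift [ 1.3 -0.2 54.5] turn [0.06 0.14 0.11]
```

step_arm(
  commands=[
    [1,0,20,0,0.1,0],
    [0,0,20,0,0,0],
    [0,0,15,0,0,0],
    [0,0,0,0,0,0],
  ],
)

```text
clock: 4.08
position: [0.4925, -0.2907, 0.0281]
ee_rot: [0.001, 0.205, 0.979, 0.0]
wrist_force: [-0.7, 0.8, -0.2]
grip_width: 0.998
```

```bash
python3 - <<'E'
from h import *
goto([.4916,-.2908,.031],66.2)
E
```

```text
t 4.08 pos [ 0.4925 -0.2907  0.0281] yaw 66.31 tilt [ 2.6e-03  4.0e-04 -1.0e+00] F [-0.7  0.8 -0.2] T [-0.02 -0.04  0.02] g 0.998
 shift [ 0.8 -0.4 -2.9] turn [0.08 0.13 0.11]
```

step_arm(
  commands=[
    [1,0,-4,0,0,0],
    [0,0,0,0,0,0],
  ],
)

```text
clock: 4.32
position: [0.492, -0.2907, 0.033]
ee_rot: [0.002, 0.205, 0.979, 0.0]
wrist_force: [-0.4, -0.3, -1.2]
grip_width: 0.993
```

step_arm(
  commands=[
    [0,0,0,0,0,0],
    [0,0,0,0,0,0],
    [0,0,0,0,0,0],
    [0,0,0,0,0,0],
    [0,0,0,0,0,0],
    [0,0,0,0,0,0],
  ],
  hand=15,
  squeeze=60,
)

```text
clock: 5.08
position: [0.4932, -0.2911, 0.0345]
ee_rot: [0.003, 0.205, 0.979, 0.0]
wrist_force: [-0.5, -0.0, 1.0]
grip_width: 0.308
```

```bash
python3 - <<'E'
from h import *
goto([.4916,-.2908,.031],66.2)
E
```

```text
t 5.08 pos [ 0.4932 -0.2911  0.0345] yaw 66.31 tilt [ 0.0063 -0.0011 -1.    ] F [-0.5 -0.   1. ] T [ 0.02  0.07 -0.02] g 0.308
 shift [ 1.6 -0.4  3.5] turn [0.09 0.36 0.11]
```

step_arm(
  commands=[
    [0,0,-20,0,0,0],
    [0,0,-40,0,0,0],
    [0,0,-40,0,0,0],
    [0,10,-20,0,0,0],
    [0,40,0,0,0,-3],
    [0,48,0,0,0,-3],
    [0,48,0,0,0,-3],
  ],
)

```text
clock: 5.95
position: [0.5414, -0.1559, 0.156]
ee_rot: [0.001, 0.131, 0.991, -0.001]
wrist_force: [1.5, 0.1, -0.7]
grip_width: 0.306
```

```bash
python3 - <<'E'
from h import *
goto([.5385,-.0058,.15],83.9)
E
```

```text
t 5.95 pos [ 0.5414 -0.1559  0.156 ] yaw 74.98 tilt [ 9.0e-04 -2.1e-03 -1.0e+00] F [ 1.5  0.1 -0.7] T [ 0.05 -0.09  0.07] g 0.306
 shift [ 41.7 144.3   5.7] turn [-0.11  0.07 -8.92]
```

step_arm(
  commands=[
    [8,36,0,0,0,-3],
    [8,36,0,0,0,-3],
    [4,36,0,0,0,-2],
    [0,25,0,0,0,0],
    [0,0,0,0,0,0],
    [0,0,0,0,0,0],
  ],
)

```text
clock: 6.7
position: [0.5452, -0.0128, 0.1533]
ee_rot: [-0.002, 0.055, 0.998, -0.001]
wrist_force: [-0.2, -0.7, -1.9]
grip_width: 0.31
```

```bash
python3 - <<'E'
from h import *
goto([.5385,-.0058,.09],83.9)
for n in('top','side','wrist'):snap(n,n+'2')
a=cv2.imread('pics/top2.png')
cv2.imwrite('pics/c6.png',cv2.resize(a[150:250,235:365],None,fx=6,fy=6,interpolation=cv2.INTER_CUBIC))
E
```

```text
t 6.7 pos [ 0.5452 -0.0128  0.1533] yaw 83.67 tilt [-0.0034 -0.0012 -1.    ] F [-0.2 -0.7 -1.9] T [-0.04  0.05 -0.03] g 0.31
 shift [ 7.3  6.3 63.4] turn [-0.09 -0.19 -0.23]
```

View pics/c6.png

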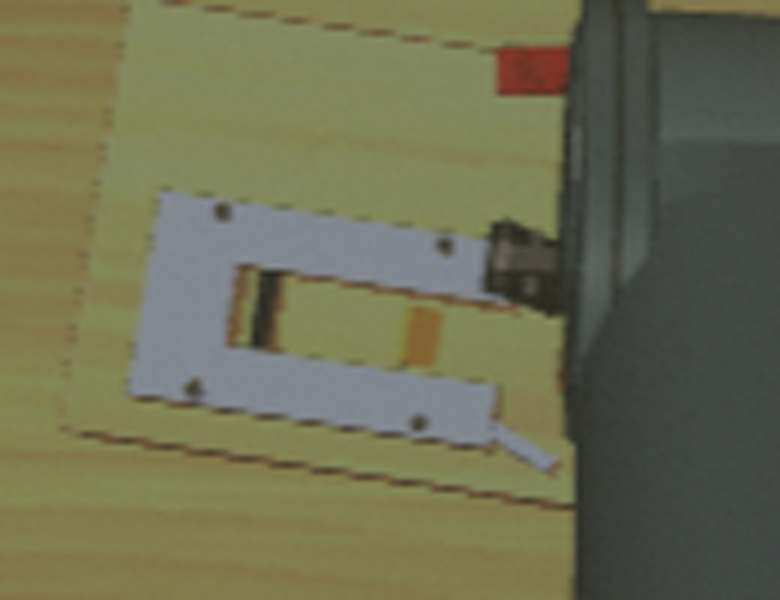

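View pics/wrist2.png

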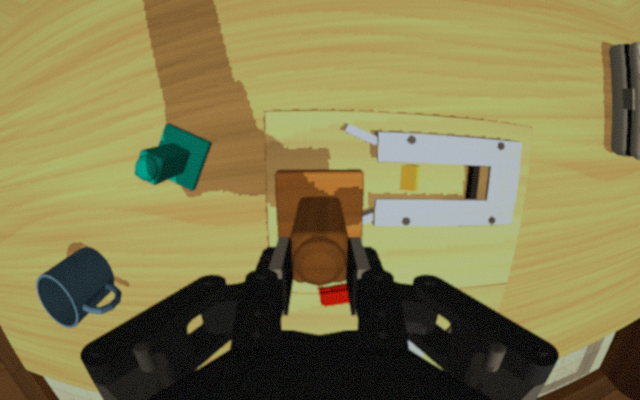

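View pics/side2.png

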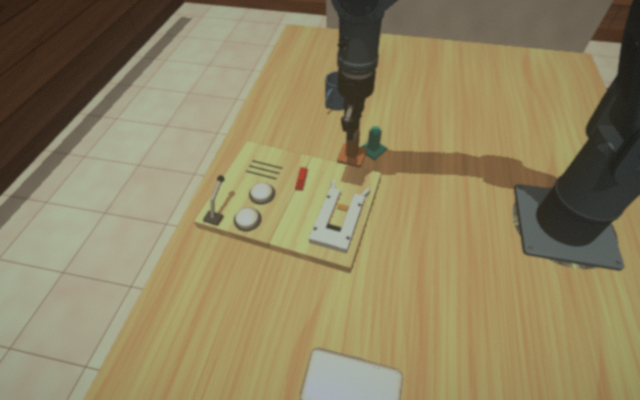

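Wrist view: the peg is gripped square, with its foot spanning about (277,170) to (362,255). The holder is to the right, with its slot around rows 163–199. I'll refine the holder's pose from this view.

```bash
python3 - <<'E'
import cv2
a=cv2.imread('pics/wrist2.png')
cv2.imwrite('pics/c7.png',cv2.resize(a[115:235,340:530],None,fx=4,fy=4,interpolation=cv2.INTER_CUBIC))
cv2.imwrite('pics/c8.png',cv2.resize(a[160:280,265:375],None,fx=5,fy=5,interpolation=cv2.INTER_CUBIC))
E
```

```text
(no output)
```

View pics/c7.png

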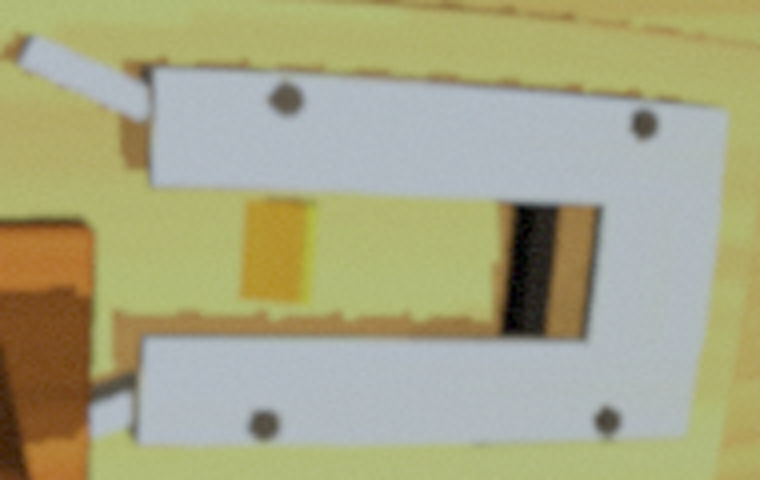

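View pics/c8.png

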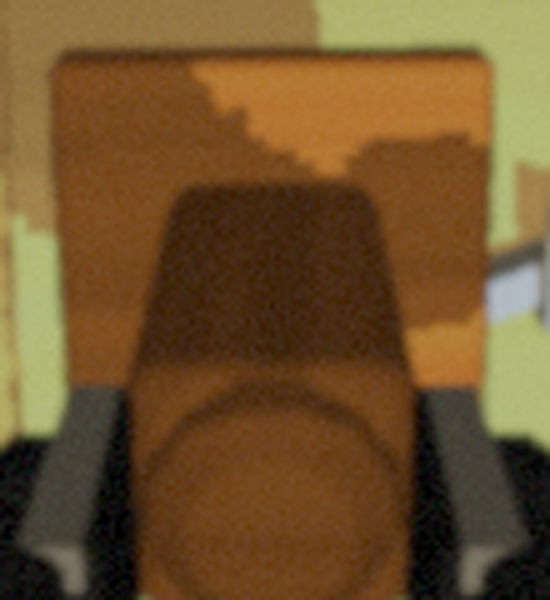

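```bash
python3 - <<'E'
from h import *
f=np.load('pics/wrist2.npz')
g=lambda x,y,z:fplane(f,340+(x+.5)/4-.5,115+(y+.5)/4-.5,z)[:2]
H={k:g(*p,.05) for k,p in dict(nO=(152,67),nI=(150,187),fI=(145,337),fO=(136,443),eNO=(727,106),eFO=(688,437),eNI=(602,205),eFI=(586,338)).items()}
an=lambda a,b:np.degrees(np.arctan2(*(a-b)[::-1]))
for a,b in(('eNO','nO'),('eFO','fO'),('eNI','nI'),('eFI','fI'),('nO','fO'),('eNO','eFO')):print(a,b,an(H[a],H[b]),np.linalg.norm(H[a]-H[b]))
print('mouth',(H['nO']+H['fO'])/2,(H['nI']+H['fI'])/2,'end',(H['eNO']+H['eFO'])/2)
h=lambda x,y,z:fplane(f,265+(x+.5)/5-.5,160+(y+.5)/5-.5,z)[:2]
A,B=h(53,58,.131),h(492,58,.131);s,q,R=st()
print('foot edge',A,B,np.linalg.norm(A-B),an(B,A))
for p in(A,B):print('in tool',(R.T@(np.array([*p,.131])-q)*1000).round(1))
t=R.T@(np.array([*h(133,400,.19),.19])-q)*1e3; 
print('tool z',R[:,2],'x',R[:,0])
E
```

```text
eNO nO 83.43476467945128 0.1601393388761385
eFO fO 82.96926199420903 0.16158131044066193
eNI nI 83.18389330160471 0.12108123388331325
eFI fI 83.5651813166601 0.12050661168782682
nO fO 173.47610756269387 0.09074687823241451
eNO eFO 174.369565844902 0.09207187041003598
mouth [0.54153927 0.04064368] [0.54213603 0.04114792] end [0.56058291 0.20037144]
foot edge [ 0.51039568 -0.0387612 ] [0.51685741 0.0190392 ] 0.0581604668433348 83.62117211075615
in tool [ 31.9 -29.5  22.6]
in tool [31.9 28.6 22.6]
tool z [-2.99321834e-03 -8.51875754e-04 -9.99995157e-01] x [-0.99380001  0.11114512  0.00287999]
```

step_arm(
  commands=[
    [7,7,20,0,-0.2,0],
    [0,0,25,0,0,0],
    [0,0,20,0,0,0],
    [0,0,0,0,0,0],
  ],
)

```text
clock: 7.35
position: [0.5399, -0.0096, 0.0877]
ee_rot: [0.001, 0.059, 0.998, -0.001]
wrist_force: [0.1, -0.4, -1.5]
grip_width: 0.311
```

```bash
python3 - <<'E'
from h import *
goto([.5390,-.0052,.0645],83.5)
E
```

```text
t 7.35 pos [ 0.5399 -0.0096  0.0877] yaw 83.25 tilt [ 0.0026 -0.0027 -1.    ] F [ 0.1 -0.4 -1.5] T [ 0.01 -0.01  0.03] g 0.311
 shift [ 1.5  4.3 23.1] turn [-0.14  0.16 -0.25]
```

step_arm(
  commands=[
    [1,4,8,-0.1,0.4,-0.2],
    [0,0,6,0,0,0],
    [0,0,4,0,0,0],
    [0,0,2,0,0,0],
  ],
)

```text
clock: 7.85
position: [0.5412, -0.0061, 0.0685]
ee_rot: [-0.0, 0.058, 0.998, 0.0]
wrist_force: [-0.6, -0.0, -1.4]
grip_width: 0.305
```

```bash
python3 - <<'E'
from h import *
goto([.5390,-.0052,.0645],83.5)
E
```

```text
t 7.85 pos [ 0.5412 -0.0061  0.0685] yaw 83.38 tilt [-9.e-04  1.e-04 -1.e+00] F [-0.6 -0.  -1.4] T [-0.02  0.   -0.03] g 0.305
 shift [2.3 0.6 4.1] turn [-0.   -0.05 -0.12]
```

step_arm(
  commands=[
    [2,0,2,0,0,0],
    [0,0,2,0,0,0],
    [0,0,1,0,0,0],
  ],
)

```text
clock: 8.22
position: [0.5392, -0.0057, 0.0644]
ee_rot: [-0.0, 0.058, 0.998, 0.0]
wrist_force: [-5.4, -0.1, 16.5]
grip_width: 0.305
```

```bash
python3 - <<'E'
from h import *
goto([.5390,-.0052,.0645],83.5)
E
```

```text
t 8.22 pos [ 0.5392 -0.0057  0.0644] yaw 83.39 tilt [-7.e-04  4.e-04 -1.e+00] F [-5.4 -0.1 16.5] T [-0.02  1.29 -0.04] g 0.305
 shift [ 0.3  0.5 -0.1] turn [ 0.02 -0.04 -0.11]
```

step_arm(
  commands=[
    [0,0,0,0,0,0],
    [0,0,0,0,0,0],
  ],
)

```text
clock: 8.48
position: [0.5395, -0.0057, 0.0648]
ee_rot: [0.0, 0.058, 0.998, 0.0]
wrist_force: [0.5, 0.6, -1.6]
grip_width: 0.308
```

```bash
python3 - <<'E'
from h import *
goto([.5390,-.0052,.0645],83.5)
snap('side','s3');a=snap('wrist','w3')
E
```

```text
t 8.47 pos [ 0.5395 -0.0057  0.0648] yaw 83.39 tilt [ 1.e-04  5.e-04 -1.e+00] F [ 0.5  0.6 -1.6] T [-0.01 -0.01  0.05] g 0.308
 shift [0.6 0.4 0.3] turn [ 0.03  0.01 -0.11]
```

View pics/w3.png

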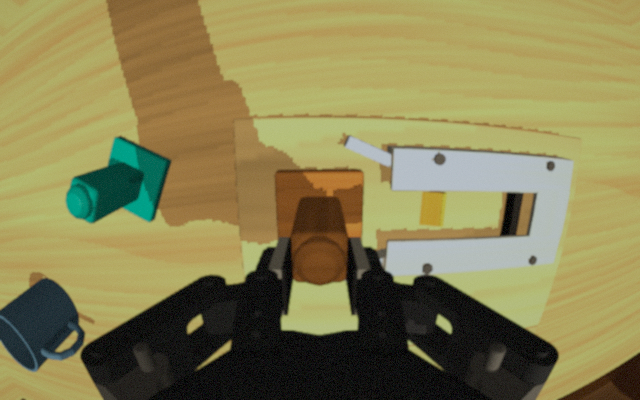

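```bash
python3 - <<'E'
from h import *
f=np.load('pics/w3.npz')
a=f['image'][:,:,::-1]
cv2.imwrite('pics/c9.png',cv2.resize(a[125:285,265:425],None,fx=5,fy=5,interpolation=cv2.INTER_CUBIC)[:600])
E
```

```text
(no output)
```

View pics/c9.png

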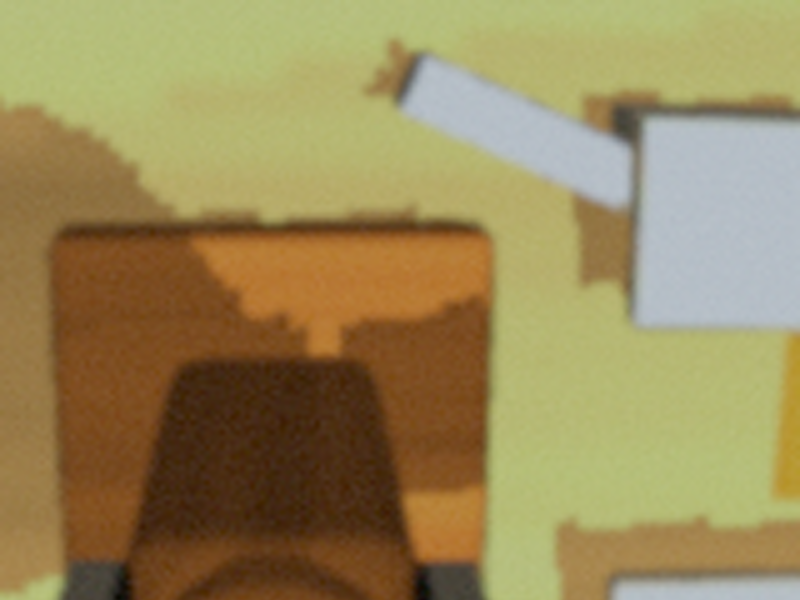

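```bash
python3 - <<'E'
from h import *
f=np.load('pics/w3.npz')
g=lambda x,y,z:fplane(f,265+(x+.5)/5-.5,125+(y+.5)/5-.5,z)[:2]
th=np.radians(83.5);d=np.array([np.cos(th),np.sin(th)]);n=np.array([-d[1],d[0]])
O=np.array([.5517,.1212])
for k,p in dict(nI=(633,327,.05),fI=(611,577,.05),nO=(638,116,.05),footA=(53,236,.042),footB=(492,236,.042),flareTopIn=(400,102,.045),flareroot=(628,210,.045)).items():
    w=g(*p);print(k,w.round(4),'hx %.1f hy %.1f'%(1e3*(w-O)@d,1e3*(w-O)@n))
E
```

```text
nI [0.5241 0.0431] hx -80.8 hy 18.6
fI [0.559  0.0384] hx -81.5 hy -16.6
nO [0.4966 0.0456] hx -81.3 hy 46.2
footA [ 0.5049 -0.0314] hx -156.9 hy 29.2
footB [0.5117 0.0264] hx -98.7 hy 29.1
flareTopIn [0.4923 0.0158] hx -111.4 hy 47.1
flareroot [0.5095 0.0445] hx -81.0 hy 33.3
```

step_arm(
  commands=[
    [1,3,0,0,0,-0.1],
    [0,3,0,0,0,0],
    [0,3,0,0,0,0],
    [0,2,0,0,0,0],
    [0,0,0,0,0,0],
  ],
)

```text
clock: 9.2
position: [0.5398, 0.0064, 0.0646]
ee_rot: [-0.0, 0.057, 0.998, 0.0]
wrist_force: [0.0, 0.2, 0.4]
grip_width: 0.309
```

```bash
cat >> h.py <<'E'
O=np.array([.5518,.1212]);_t=np.radians(83.5);D=np.array([np.cos(_t),np.sin(_t)]);N=np.array([-D[1],D[0]])
def rep():
    s,q,R=st();w=q[:2]-O;F=np.array(s['wrist_force'])
    print('t %.2f hx %.1f hy(peg) %.1f z %.1f'%(s['clock'],1e3*w@D,1e3*w@N+1.7,q[2]*1e3),'Fx %.1f Fy %.1f Fz %.1f'%(F[:2]@D,F[:2]@N,F[2]),'T',np.round(s['ft_torque'],2),'tilt',(R[:2,2]*57.3).round(2),'yaw',np.degrees(np.arctan2(R[1,1],R[0,1])).round(2),'g',round(s['grip_width'],3))
E
python3 -c "
from h import *
rep()"
```

```text
t 9.20 hx -115.4 hy(peg) 0.6 z 64.6 Fx 0.2 Fy 0.0 Fz 0.4 T [ 0.07  0.02 -0.01] tilt [-0.    0.02] yaw 83.52 g 0.309
```

step_arm(
  commands=[
    [0.2,2,0,0,0,0],
    [0,2,0,0,0,0],
    [0,2,0,0,0,0],
    [0,2,0,0,0,0],
    [0,0,0,0,0,0],
  ],
)

```text
clock: 9.82
position: [0.5406, 0.0149, 0.0646]
ee_rot: [0.0, 0.057, 0.998, 0.0]
wrist_force: [0.0, 1.1, -0.6]
grip_width: 0.31
```

```bash
python3 -c "
from h import *
rep()"
```

```text
t 9.82 hx -106.9 hy(peg) 0.8 z 64.6 Fx 1.1 Fy 0.1 Fz -0.6 T [ 0.07 -0.03  0.03] tilt [0.   0.03] yaw 83.51 g 0.31
```

step_arm(
  commands=[
    [0,2,0,0,0,0],
    [0,2,0,0,0,0],
    [0,2,0,0,0,0],
    [0,2,0,0,0,0],
    [0,2,0,0,0,0],
    [0,2,0,0,0,0],
  ],
)

```text
clock: 10.58
position: [0.542, 0.0273, 0.0646]
ee_rot: [-0.0, 0.057, 0.998, 0.0]
wrist_force: [-0.2, 0.4, -0.4]
grip_width: 0.311
```

```bash
python3 -c "
from h import *
rep()
f=np.load('pics/w3.npz');h=cv2.cvtColor(f['image'],cv2.COLOR_RGB2HSV)[185:235,412:460]
m=(h[...,1]>170).astype(np.uint8);ys,xs=np.where(m);print(xs.min()+412,xs.max()+412,ys.min()+185,ys.max()+185,m.sum())
v=np.median(ys)+185
for u in (np.percentile(xs,2)+411.5,np.percentile(xs,98)+412.5):
  for z in(.03,.035):print((fplane(f,u,v,z)[:2]-O)@D*1e3)
"
```

```text
t 10.57 hx -94.4 hy(peg) 0.8 z 64.6 Fx 0.3 Fy 0.2 Fz -0.4 T [-0.12 -0.04  0.03] tilt [-0.    0.01] yaw 83.49 g 0.311
421 444 193 224 646
-51.42676106727893
-53.2177806532219
-34.09568306500402
-36.293200643650856
```

step_arm(
  commands=[
    [0,2,0,0,0,0],
    [0,2,0,0,0,0],
    [0,2,0,0,0,0],
    [0,2,0,0,0,0],
    [0,2,0,0,0,0],
    [0,1.5,0,0,0,0],
  ],
)

```text
clock: 11.32
position: [0.5434, 0.0396, 0.0645]
ee_rot: [-0.0, 0.057, 0.998, 0.0]
wrist_force: [0.2, -0.1, -0.4]
grip_width: 0.305
```

```bash
python3 -c "
from h import *
rep()"
```

```text
t 11.32 hx -82.0 hy(peg) 0.8 z 64.5 Fx -0.1 Fy -0.2 Fz -0.4 T [-0.14  0.02 -0.01] tilt [-0.01  0.02] yaw 83.5 g 0.305
```

step_arm(
  commands=[
    [0,1.5,0,0,0,0],
    [0,1.5,0,0,0,0],
    [0,1.5,0,0,0,0],
    [0,1.5,0,0,0,0],
  ],
)

```text
clock: 11.82
position: [0.5444, 0.0449, 0.0649]
ee_rot: [0.0, 0.057, 0.998, -0.0]
wrist_force: [-1.0, -0.9, 1.4]
grip_width: 0.307
```

```bash
python3 -c "
from h import *
rep()"
```

```text
t 11.82 hx -76.7 hy(peg) 0.4 z 64.9 Fx -1.0 Fy 0.9 Fz 1.4 T [-0.37  0.09  0.02] tilt [ 0.03 -0.04] yaw 83.45 g 0.307
```

step_arm(
  commands=[
    [0.2,1.5,0.3,0,0,0],
    [0,1.5,0.2,0,0,0],
    [0,1.5,0.2,0,0,0],
    [0,1.5,0.2,0,0,0],
    [0,1.5,0.2,0,0,0],
    [0,1.5,0.2,0,0,0],
  ],
)

```text
clock: 12.58
position: [0.5461, 0.0527, 0.0644]
ee_rot: [0.001, 0.058, 0.998, -0.001]
wrist_force: [-0.5, -3.4, 5.1]
grip_width: 0.307
```

```bash
python3 -c "
from h import *
rep()"
```

```text
t 12.57 hx -68.7 hy(peg) -0.4 z 64.4 Fx -3.4 Fy 0.1 Fz 5.1 T [-0.92  0.23 -0.02] tilt [ 0.1  -0.13] yaw 83.37 g 0.307
```

step_arm(
  commands=[
    [0.4,1.7,0.1,0,0,0],
    [0.2,1.7,0.1,0,0,0],
    [0.2,1.7,0.1,0,0,0],
    [0.1,1.7,0.1,0,0,0],
    [0.1,1.7,0.1,0,0,0],
    [0.1,1.7,0.1,0,0,0],
  ],
)

```text
clock: 13.32
position: [0.5462, 0.0554, 0.0647]
ee_rot: [0.001, 0.06, 0.998, -0.005]
wrist_force: [-1.8, -6.9, 6.2]
grip_width: 0.308
```

```bash
python3 -c "
from h import *
rep()"
```

```text
t 13.32 hx -66.0 hy(peg) -0.2 z 64.7 Fx -7.1 Fy 1.0 Fz 6.2 T [-1.67  0.34  0.01] tilt [ 0.07 -0.63] yaw 83.13 g 0.308
```

```bash
python3 -c "
from h import *
goto([*(O+D*-.062+N*-.001),.0645],83.5)"
```

```text
t 13.32 pos [0.5462 0.0554 0.0647] yaw 83.13 tilt [ 0.0012 -0.011  -0.9999] F [-1.8 -6.9  6.2] T [-1.67  0.34  0.01] g 0.308
 shift [0.9 4.  0.2] turn [-0.62  0.14 -0.37]
```

step_arm(
  commands=[
    [0.2,2,0.1,-0.5,0.1,-0.3],
    [0.1,2,0.1,-0.4,0.05,-0.1],
    [0.1,2,0.1,-0.3,0,-0.1],
  ],
)

```text
clock: 13.7
position: [0.5462, 0.0551, 0.0644]
ee_rot: [-0.0, 0.057, 0.998, 0.002]
wrist_force: [-0.5, -6.0, 5.9]
grip_width: 0.307
```

```bash
python3 -c "
from h import *
rep()"
```

```text
t 13.70 hx -66.3 hy(peg) -0.2 z 64.4 Fx -6.0 Fy -0.2 Fz 5.9 T [-1.94  0.25 -0.07] tilt [-0.   0.2] yaw 83.45 g 0.307
```

step_arm(
  commands=[
    [0.1,3,0.1,-0.1,0,0],
    [0.1,3,0.1,-0.2,0,0],
  ],
)

```text
clock: 13.95
position: [0.5462, 0.0553, 0.0645]
ee_rot: [-0.0, 0.059, 0.998, 0.001]
wrist_force: [-1.1, -9.4, 6.8]
grip_width: 0.31
```

```bash
python3 -c "
from h import *
rep();snap('wrist','w4')"
```

```text
t 13.95 hx -66.1 hy(peg) -0.2 z 64.5 Fx -9.4 Fy 0.1 Fz 6.8 T [-2.53  0.43  0.04] tilt [-0.04  0.15] yaw 83.26 g 0.31
```

View pics/w4.png

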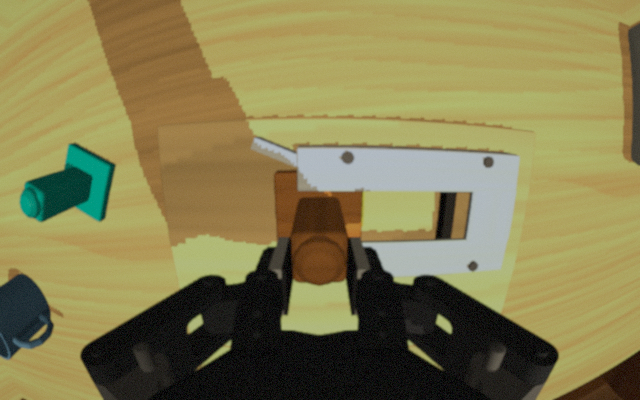

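step_arm(
  commands=[
    [0.1,4.5,0,-0.2,0,-0.1],
    [0.1,4.5,0,-0.3,0,-0.1],
  ],
)

```text
clock: 14.25
position: [0.5462, 0.0558, 0.0646]
ee_rot: [-0.001, 0.059, 0.998, 0.001]
wrist_force: [-2.3, -12.2, 6.7]
grip_width: 0.309
```

```bash
python3 -c "
from h import *
rep()"
```

```text
t 14.25 hx -65.6 hy(peg) -0.1 z 64.6 Fx -12.4 Fy 0.9 Fz 6.7 T [-3.37  0.4   0.01] tilt [-0.11  0.12] yaw 83.19 g 0.309
```

```bash
python3 -c "
from h import *
snap('side','s5')
a=cv2.imread('pics/s5.png');cv2.imwrite('pics/c10.png',cv2.resize(a[140:260,290:400],None,fx=5,fy=5,interpolation=cv2.INTER_CUBIC))
a=cv2.imread('pics/w4.png');cv2.imwrite('pics/c11.png',cv2.resize(a[130:290,240:400],None,fx=5,fy=5,interpolation=cv2.INTER_CUBIC)[:600])"
```

```text
(no output)
```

View pics/c10.png

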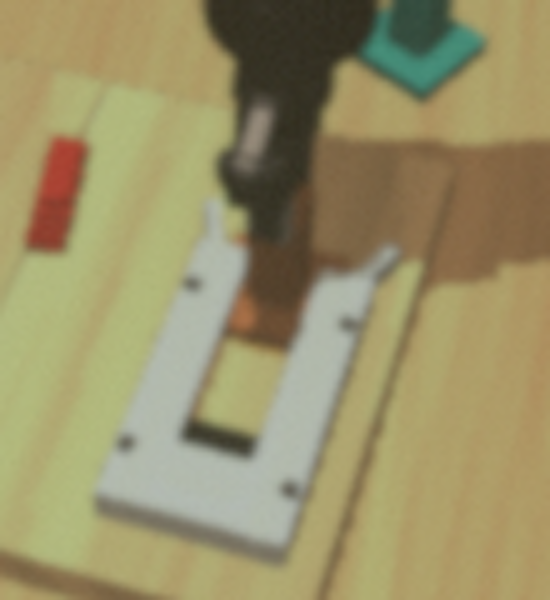

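View pics/c11.png

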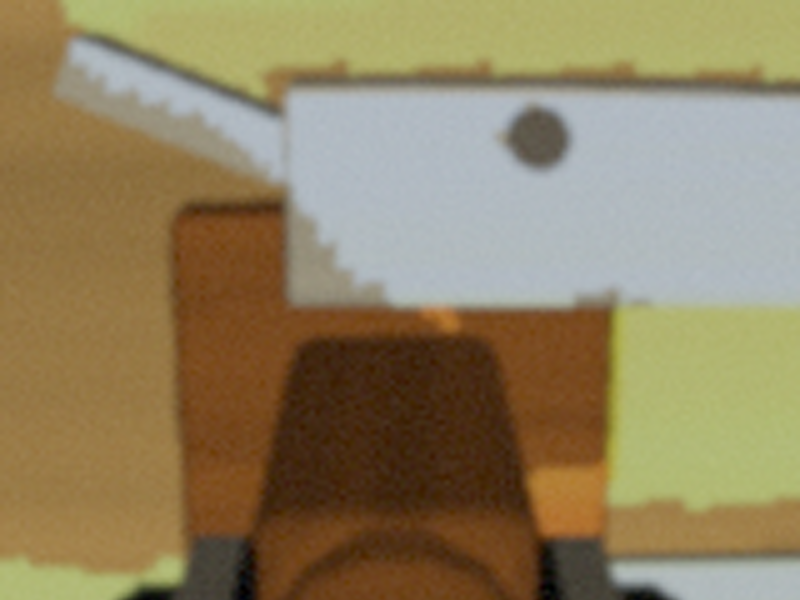

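The peg stalls with its front edge right at the end of the catch at about 12 N, so the nose is probably pressed down. I'll unload it slightly and pitch the nose up a touch.

step_arm(
  commands=[
    [0,0,-0.6,0,0,0],
    [0.2,1,-0.6,-0.8,0,-0.2],
    [0.2,3,-0.3,-0.5,0,-0.2],
  ],
)

```text
clock: 14.68
position: [0.5461, 0.0557, 0.0656]
ee_rot: [-0.0, 0.057, 0.998, 0.011]
wrist_force: [0.3, -1.0, 1.3]
grip_width: 0.308
```

```bash
python3 -c "
from h import *
rep()"
```

```text
t 14.68 hx -65.7 hy(peg) -0.0 z 65.6 Fx -1.0 Fy -0.4 Fz 1.3 T [0.06 0.03 0.04] tilt [0.02 1.22] yaw 83.45 g 0.308
```

step_arm(
  commands=[
    [0,2,0,0,0,0],
    [0,2,0,0,0,0],
  ],
)

```text
clock: 14.92
position: [0.5464, 0.0619, 0.0656]
ee_rot: [-0.0, 0.057, 0.998, 0.012]
wrist_force: [-0.6, -0.6, 1.9]
grip_width: 0.312
```

```bash
python3 -c "
from h import *
rep()"
```

```text
t 14.93 hx -59.6 hy(peg) 0.3 z 65.6 Fx -0.6 Fy 0.5 Fz 1.9 T [-0.15 -0.02 -0.02] tilt [0.02 1.37] yaw 83.5 g 0.312
```

It cleared the catch's lip freely. I'll keep sliding.

step_arm(
  commands=[
    [0.1,2,0,0,0,0],
    [0.1,2,0,0,0,0],
    [0,2,0,0,0,0],
    [0,2,0,0,0,0],
    [0,2,0,0,0,0],
    [0,2,0,0,0,0],
    [0,2,0,0,0,0],
    [0,2,0,0,0,0],
  ],
)

```text
clock: 15.92
position: [0.5481, 0.0809, 0.066]
ee_rot: [-0.001, 0.056, 0.998, 0.013]
wrist_force: [0.1, -1.1, 1.9]
grip_width: 0.305
```

```bash
python3 -c "
from h import *
rep()"
```

```text
t 15.93 hx -40.5 hy(peg) 0.8 z 66.0 Fx -1.1 Fy -0.2 Fz 1.9 T [-0.3   0.01 -0.  ] tilt [0.02 1.44] yaw 83.63 g 0.305
```

step_arm(
  commands=[
    [0,2,0.1,0.1,0,0.1],
    [0,2,0.1,0.1,0,0],
    [0,2,0.1,0.1,0,0],
    [0,2,0.1,0.1,0,0],
    [0,2,0.1,0.1,0,0],
    [0,2,0.1,0.1,0,0],
  ],
)

```text
clock: 16.68
position: [0.5496, 0.0936, 0.0656]
ee_rot: [-0.001, 0.056, 0.998, 0.007]
wrist_force: [-0.7, -1.1, 2.5]
grip_width: 0.307
```

```bash
python3 -c "
from h import *
rep()"
```

```text
t 16.68 hx -27.7 hy(peg) 0.8 z 65.6 Fx -1.2 Fy 0.6 Fz 2.5 T [-0.28  0.07 -0.04] tilt [-0.05  0.8 ] yaw 83.53 g 0.307
```

step_arm(
  commands=[
    [0,2,0.1,0.05,0,0],
    [0,2,0.1,0.05,0,0],
    [0,2,0.1,0,0,0],
    [0,1.5,0.1,0,0,0],
    [0,1.5,0.1,0,0,0],
  ],
)

```text
clock: 17.3
position: [0.5507, 0.1032, 0.0653]
ee_rot: [-0.001, 0.056, 0.998, 0.006]
wrist_force: [0.5, -1.0, 2.3]
grip_width: 0.307
```

```bash
python3 -c "
from h import *
rep()"
```

```text
t 17.30 hx -18.0 hy(peg) 0.8 z 65.3 Fx -1.0 Fy -0.6 Fz 2.3 T [-0.36  0.01  0.04] tilt [-0.06  0.69] yaw 83.53 g 0.307
```

Buffer contact should come soon, so I'll use smaller steps with frequent readings.

step_arm(
  commands=[
    [0,1.5,0.1,0,0,0],
    [0,1.5,0.1,0,0,0],
    [0,1.5,0.1,0,0,0],
  ],
)

```text
clock: 17.68
position: [0.5513, 0.1079, 0.065]
ee_rot: [-0.001, 0.056, 0.998, 0.006]
wrist_force: [0.2, -0.3, 2.5]
grip_width: 0.305
```

```bash
python3 -c "
from h import *
rep()"
```

```text
t 17.68 hx -13.3 hy(peg) 0.7 z 65.0 Fx -0.3 Fy -0.3 Fz 2.5 T [-0.37  0.04 -0.06] tilt [-0.06  0.68] yaw 83.52 g 0.305
```

step_arm(
  commands=[
    [0,1.5,0.1,0,0,0],
    [0,1.5,0.1,0,0,0],
  ],
)

```text
clock: 17.92
position: [0.5516, 0.1111, 0.0649]
ee_rot: [-0.001, 0.056, 0.998, 0.006]
wrist_force: [-0.2, -0.5, 2.8]
grip_width: 0.309
```

```bash
python3 -c "
from h import *
rep()"
```

```text
t 17.93 hx -10.1 hy(peg) 0.7 z 64.9 Fx -0.5 Fy 0.1 Fz 2.8 T [-0.35  0.04  0.04] tilt [-0.06  0.68] yaw 83.53 g 0.309
```

step_arm(
  commands=[
    [0,1.5,0,0,0,0],
    [0,1.5,0,0,0,0],
  ],
)

```text
clock: 18.18
position: [0.552, 0.1142, 0.0649]
ee_rot: [-0.001, 0.057, 0.998, 0.006]
wrist_force: [-0.0, -1.7, 2.4]
grip_width: 0.306
```

```bash
python3 -c "
from h import *
rep()"
```

```text
t 18.18 hx -7.0 hy(peg) 0.7 z 64.9 Fx -1.6 Fy -0.2 Fz 2.4 T [-0.5  0.1  0. ] tilt [-0.05  0.68] yaw 83.52 g 0.306
```

step_arm(
  commands=[
    [0,1.5,0,0,0,0],
    [0,1.5,0,0,0,0],
  ],
)

```text
clock: 18.42
position: [0.552, 0.1148, 0.0648]
ee_rot: [-0.001, 0.057, 0.998, 0.004]
wrist_force: [-1.4, -5.5, 3.9]
grip_width: 0.308
```

```bash
python3 -c "
from h import *
rep()"
```

```text
t 18.43 hx -6.4 hy(peg) 0.8 z 64.8 Fx -5.6 Fy 0.8 Fz 3.9 T [-1.64  0.17 -0.11] tilt [-0.12  0.51] yaw 83.44 g 0.308
```

Buffer contact is at hx ≈ -6.7. I'll press it in now.

step_arm(
  commands=[
    [0,2.5,0,-0.2,0,0],
    [0,3,0,-0.2,0,0],
  ],
)

```text
clock: 18.68
position: [0.552, 0.1157, 0.0646]
ee_rot: [-0.002, 0.059, 0.998, 0.005]
wrist_force: [-2.0, -8.2, 4.7]
grip_width: 0.308
```

```bash
python3 -c "
from h import *
rep()"
```

```text
t 18.68 hx -5.4 hy(peg) 0.9 z 64.6 Fx -8.3 Fy 1.0 Fz 4.7 T [-2.41  0.33 -0.12] tilt [-0.18  0.63] yaw 83.26 g 0.308
```

step_arm(
  commands=[
    [0,3.5,0,-0.2,0,0],
    [0,3.5,0,-0.2,0,0],
  ],
)

```text
clock: 18.92
position: [0.552, 0.1164, 0.0646]
ee_rot: [-0.003, 0.061, 0.998, 0.005]
wrist_force: [-1.3, -10.0, 6.8]
grip_width: 0.307
```

```bash
python3 -c "
from h import *
rep()"
```

```text
t 18.93 hx -4.7 hy(peg) 0.9 z 64.6 Fx -10.1 Fy 0.1 Fz 6.8 T [-2.72  0.47 -0.14] tilt [-0.28  0.64] yaw 83.01 g 0.307
```

step_arm(
  commands=[
    [0,4,-0.1,-0.3,0.15,-0.3],
    [0,4.5,-0.1,-0.3,0.15,-0.3],
  ],
)

```text
clock: 19.18
position: [0.5522, 0.1172, 0.0647]
ee_rot: [-0.006, 0.058, 0.998, 0.007]
wrist_force: [-1.6, -10.6, 6.2]
grip_width: 0.305
```

```bash
python3 -c "
from h import *
rep()"
```

```text
t 19.18 hx -3.9 hy(peg) 0.8 z 64.7 Fx -10.7 Fy 0.4 Fz 6.2 T [-3.15  0.43 -0.17] tilt [-0.68  0.8 ] yaw 83.32 g 0.305
```

step_arm(
  commands=[
    [0,4.5,-0.1,-0.3,0.15,-0.2],
    [0,5,-0.1,-0.3,0.15,-0.2],
  ],
)

```text
clock: 19.42
position: [0.5524, 0.1175, 0.0649]
ee_rot: [-0.01, 0.058, 0.998, 0.007]
wrist_force: [-1.8, -11.8, 7.4]
grip_width: 0.303
```

```bash
python3 -c "
from h import *
rep()"
```

```text
t 19.43 hx -3.6 hy(peg) 0.6 z 64.9 Fx -11.9 Fy 0.5 Fz 7.4 T [-3.52  0.5  -0.14] tilt [-1.09  0.88] yaw 83.36 g 0.303
```

step_arm(
  commands=[
    [0,5,0,-0.2,-0.4,-0.1],
    [0,5.5,0,-0.2,-0.4,-0.1],
  ],
)

```text
clock: 19.68
position: [0.5523, 0.1185, 0.0646]
ee_rot: [-0.005, 0.06, 0.998, 0.005]
wrist_force: [-3.4, -12.6, 6.8]
grip_width: 0.306
```

```bash
python3 -c "
from h import *
rep()"
```

```text
t 19.68 hx -2.6 hy(peg) 0.9 z 64.6 Fx -12.9 Fy 1.9 Fz 6.8 T [-3.41  0.6  -0.13] tilt [-0.48  0.61] yaw 83.16 g 0.306
```

step_arm(
  commands=[
    [0,6,0,-0.2,-0.2,-0.1],
    [0,6,0,-0.2,-0.2,-0.1],
  ],
)

```text
clock: 19.92
position: [0.5523, 0.1192, 0.0645]
ee_rot: [-0.003, 0.062, 0.998, 0.002]
wrist_force: [-2.3, -13.4, 10.2]
grip_width: 0.305
```

```bash
python3 -c "
from h import *
rep();snap('top','t6');snap('side','s6');snap('wrist','w6')"
```

```text
t 19.93 hx -1.9 hy(peg) 1.0 z 64.5 Fx -13.5 Fy 0.8 Fz 10.2 T [-3.74  0.67 -0.14] tilt [-0.29  0.27] yaw 82.92 g 0.305
```

View pics/w6.png

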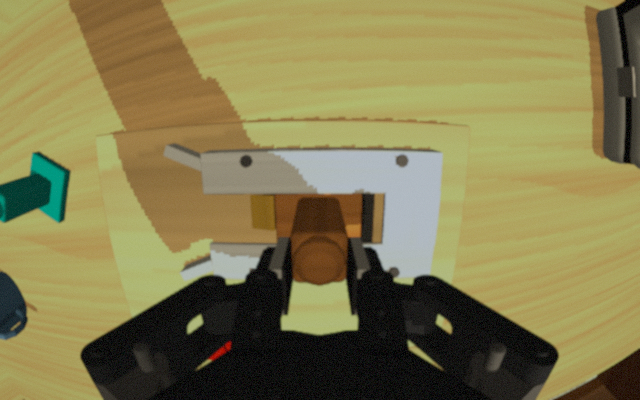

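The whole catch (250–275, 195–230) is now visible behind the foot. I'll press slightly more, then ease back and test whether it is barred.

step_arm(
  commands=[
    [0,6.5,-0.2,-0.4,-0.2,-0.3],
    [0,6.5,-0.1,-0.4,-0.1,-0.3],
  ],
)

```text
clock: 20.32
position: [0.5524, 0.1201, 0.0645]
ee_rot: [-0.002, 0.061, 0.998, 0.003]
wrist_force: [-3.2, -14.9, 10.3]
grip_width: 0.301
```

```bash
python3 -c "
from h import *
rep()
f=snap('wrist','w7');a=f['image'][:,:,::-1];cv2.imwrite('pics/c12.png',cv2.resize(a[180:260,190:390],None,fx=4,fy=4,interpolation=cv2.INTER_CUBIC))"
```

```text
t 20.32 hx -1.1 hy(peg) 1.0 z 64.5 Fx -15.1 Fy 1.5 Fz 10.3 T [-4.1   0.72 -0.19] tilt [-0.17  0.3 ] yaw 83.06 g 0.301
```

View pics/c12.png

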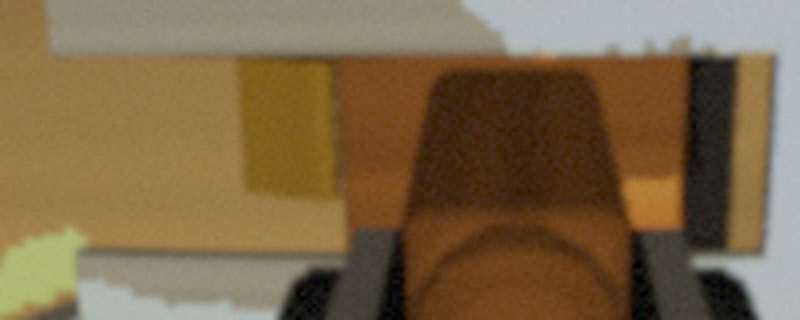

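step_arm(
  commands=[
    [0,0,-0.2,0,0,0],
    [0,-1.5,0,0,0,0],
    [0,-1.5,0,0,0,0],
  ],
)

```text
clock: 20.75
position: [0.5521, 0.117, 0.0647]
ee_rot: [-0.001, 0.062, 0.998, 0.003]
wrist_force: [-0.6, 0.7, 0.8]
grip_width: 0.304
```

```bash
python3 -c "
from h import *
rep()"
```

```text
t 20.75 hx -4.2 hy(peg) 0.9 z 64.7 Fx 0.6 Fy 0.6 Fz 0.8 T [ 0.3  -0.14 -0.12] tilt [-0.15  0.35] yaw 82.93 g 0.304
```

step_arm(
  commands=[
    [0,-1.5,0,0,0,0],
    [0,-1.5,0,0,0,0],
  ],
)

```text
clock: 21.0
position: [0.5521, 0.1167, 0.0647]
ee_rot: [-0.001, 0.061, 0.998, 0.004]
wrist_force: [0.7, 3.8, 1.4]
grip_width: 0.307
```

```bash
python3 -c "
from h import *
rep()"
```

```text
t 21.00 hx -4.4 hy(peg) 0.9 z 64.7 Fx 3.9 Fy -0.3 Fz 1.4 T [ 0.75 -0.14 -0.3 ] tilt [-0.09  0.52] yaw 83.05 g 0.307
```

The peg is barred: a 4 N backward pull plus the buffer's push no longer moves it past hx ≈ -4.4. I'll relax, release and lift away.

step_arm(
  commands=[
    [0,0.3,0,0,0,0],
    [0,0,0,0,0,0],
  ],
)

```text
clock: 21.25
position: [0.5521, 0.1169, 0.0648]
ee_rot: [-0.001, 0.061, 0.998, 0.004]
wrist_force: [0.1, 1.3, 1.9]
grip_width: 0.308
```

step_arm(
  commands=[
    [0,0,0,0,0,0],
    [0,0,0,0,0,0],
    [0,0,0,0,0,0],
    [0,0,0,0,0,0],
  ],
  hand=70,
)

```text
clock: 21.75
position: [0.5509, 0.1153, 0.064]
ee_rot: [-0.002, 0.061, 0.998, 0.003]
wrist_force: [0.7, 0.1, -0.2]
grip_width: 0.814
```

```bash
python3 -c "
from h import *
rep()
snap('wrist','w8')"
```

```text
t 21.75 hx -6.0 hy(peg) 2.0 z 64.0 Fx 0.1 Fy -0.7 Fz -0.2 T [-0.01 -0.02 -0.02] tilt [-0.24  0.38] yaw 83.05 g 0.814
```

View pics/w8.png

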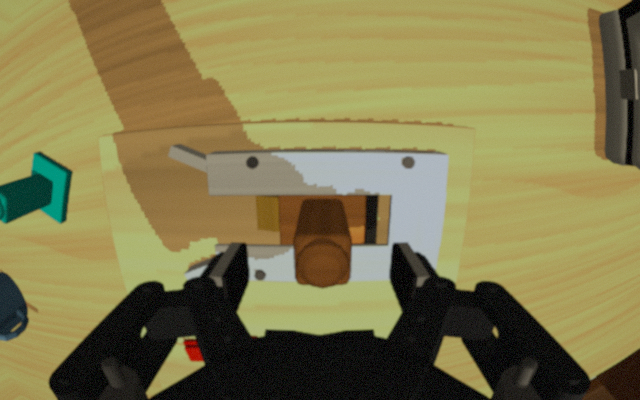

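The fingers are clear on both sides and the peg is still standing against the catch. Lifting straight up.

step_arm(
  commands=[
    [0,0,-10,0,0,0],
    [0,0,-20,0,0,0],
    [0,0,-30,0,0,0],
    [0,0,-40,0,0,0],
    [0,0,-40,0,0,0],
    [30,0,-20,0,0,0],
    [40,-40,0,0,0,0],
    [40,-40,0,0,0,0],
    [0,-40,0,0,0,0],
    [0,-40,0,0,0,0],
    [0,0,0,0,0,0],
    [0,0,0,0,0,0],
  ],
)

```text
clock: 23.3
position: [0.4209, -0.0343, 0.2364]
ee_rot: [0.003, 0.06, 0.998, 0.006]
wrist_force: [0.1, 0.7, 0.2]
grip_width: 0.822
```

```bash
python3 -c "
from h import *
rep()
for n in('top','side','wrist'):snap(n,n+'9')
a=cv2.imread('pics/wrist9.png');cv2.imwrite('pics/c13.png',cv2.resize(a,None,fx=1.25,fy=1.25))
a=cv2.imread('pics/side9.png');cv2.imwrite('pics/c14.png',cv2.resize(a[80:270,190:410],None,fx=3,fy=3,interpolation=cv2.INTER_CUBIC))"
```

```text
t 23.30 hx -169.3 hy(peg) 114.1 z 236.4 Fx 0.7 Fy -0.1 Fz 0.2 T [-0.02 -0.   -0.03] tilt [0.38 0.61] yaw 83.1 g 0.822
```

View pics/c13.png

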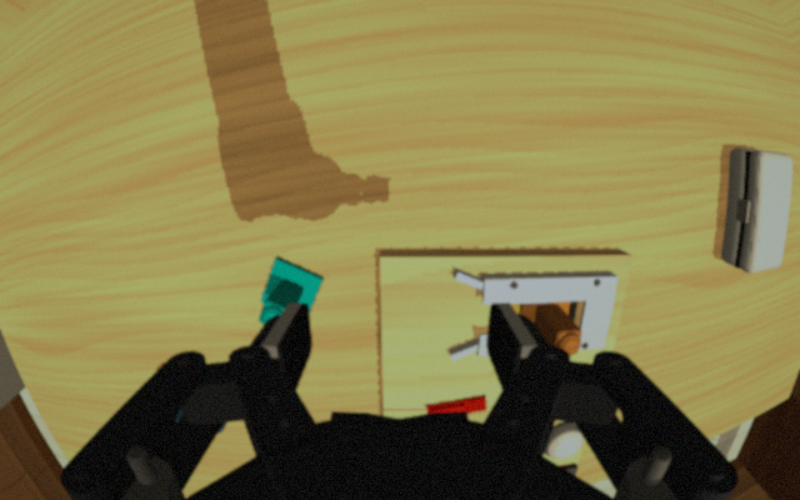

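View pics/c14.png

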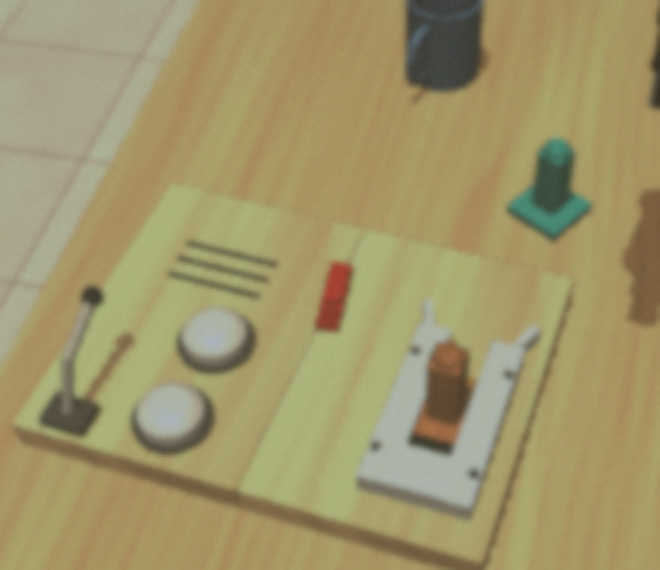

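View pics/top9.png

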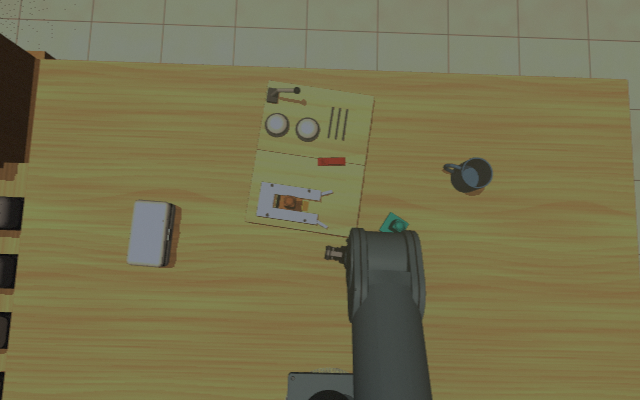

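The peg stands in the channel with the catch visible on its mouth side. The mug (470,176), case (150,233), buckle (331,161) and teal peg are where they were. One last zoom before handing in.

```bash
python3 -c "
import cv2
a=cv2.imread('pics/top9.png');cv2.imwrite('pics/c15.png',cv2.resize(a[150:250,235:365],None,fx=6,fy=6,interpolation=cv2.INTER_CUBIC))"
```

```text
(no output)
```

View pics/c15.png

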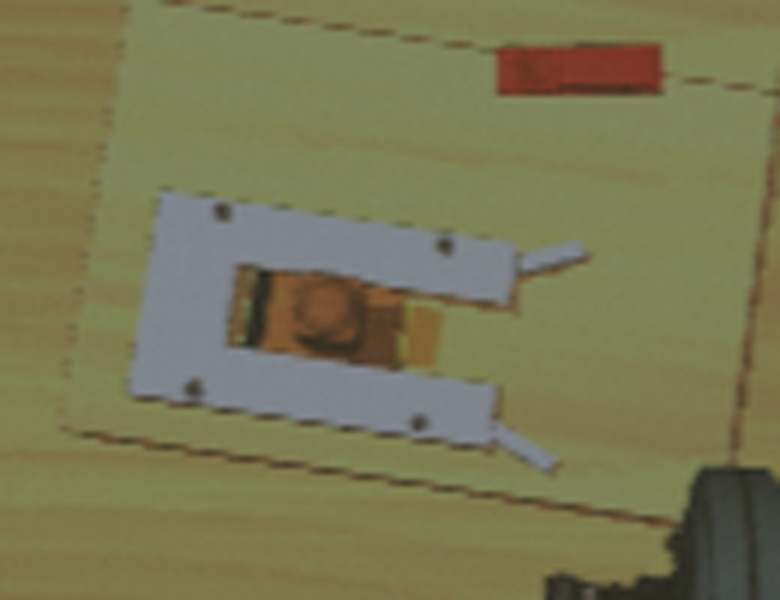

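```bash
python3 -c "
from h import *
order.close_job();print(arm.sense()['clock'])"
```

```text
the job is handed in; nothing more can be done
the job is handed in; nothing more can be done
```

The wooden peg is seated in the holder with the catch up behind it, and the job is handed in at about 23.5 s. I gripped it by the stem, stood it on the slab in front of the mouth, slid it in, released it and moved the arm clear.

- **Over the catch:** the peg first stuck at the end of the catch ramp at about 12 N. Lifting it slightly and tipping its nose up about 1° let it ride over.
- **Against the buffer:** the foot met the buffer at holder x ≈ -6.7 mm. I pressed it in about 5.5 mm; the highest reading was about 15 N, under the 25 N limit. These readings came at the ends of the move calls, so a brief higher force in between would not show.
- **Catch check:** I pulled back with about 4 N, on top of the buffer's push, and the peg stopped at x ≈ -4.4 mm.
- **Final views:** the peg is upright with the whole catch exposed right behind the foot, and the gripper is clear. The mug, goggle case, buckle and teal look-alike peg had not visibly moved. No check failed at the end.

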